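# Lock the press-bed levelling jack

## Task

Two levelling jacks for the press bed stand on the bench, both with their lock rings slack. The square-headed one has been set to height: turn its knurled lock ring clockwise (seen from above) until it is fully home, with its pointer over the rib on the housing, keeping the barrel still so that the setting is not lost. Leave the ring of the round-headed jack as it is, and let go.

Things in the scene. Friction and masses are not known exactly. Their poses are not given: they have to be found in the camera images.
- sq_ring_mid (a point): Knurled lock ring to turn, on the square-headed jack: 50 mm diameter, 26 mm high. Point on its axis at mid-height, 82 mm above the bench. z up; x along its pointer, a lug 8 mm wide on the ring's upper half, tip 45 mm from the axis, turning with it. Below the ring: 36 mm neck 14 mm high, then the fixed iron housing's shoulder, 84 mm diameter, 55 mm above the bench. Other jack 220 mm off or more.
- sq_ring (a joint): Angle of that ring about its barrel, rad: 0 = home, a firm stop; positive = backed off counter-clockwise seen from above. Starts between 0.75 and 1.2; drag 0.2 N m, stays where left. At home the pointer stands over a steel rib on the housing's shoulder, 7 mm wide, 4 mm high, 29 to 51 mm from the axis.
- sq_barrel (a joint): Angle of the square-headed barrel in the housing, rad, counter-clockwise positive, starts at 0. Steel, 25 mm diameter, head 22 mm square, up through the ring to 22 mm above its top (117 mm above the bench). It carries the ring; stiff thread (1.0 N m): still if only the ring is turned, but goes round if itself gripped and turned or if the ring is forced past its stop.
- rd_pointer (a point): Pointer tip of the lock ring on the other jack, which is alike but has a round, domed barrel head. The tip is 45 mm from that jack's axis, 90 mm above the bench; x points outward along the pointer, z up. This ring is not to be turned.
Things that resemble listed ones, but are neither listed nor needed, are in the scene too. Leave any red look-alike of the part that bears sq_ring_mid alone.

How it is judged:
By the outcome, as a careful person would: the job done as asked, in the order asked, and still so for the second after the job is handed in, with the robot touching nothing.
It also fails if it takes over 32 s, if anything falls off the work surface, if the arm or the gripper's body presses on something with over 40 N, if the wrist force passes 120 N, or if a joint passes its speed limit or range.

## Robot

A 6-joint arm with a two-finger parallel gripper is mounted at the origin on the work surface. World frame = base frame: x ahead of the robot, y to its left, z up, the work surface at z = 0. Lengths are in m, angles in rad, forces in N, time in s.
With the tool pointing down it reaches from about 0.4 to 0.825 m from the base axis. Payload 7 kg.
Tool frame: the origin (TCP) lies at the very end of the fingers, on their centre line; the grasp point (between the pads) lies 19 mm behind it; z points along the fingers, x is the direction in which the jaws open and shut, and the axes are right-handed (so a half turn about z gives the same grasp; the last joint's range is limited). The gripper opens to 88 mm and grips with 3 to 60 N. Pads are 19 mm wide; open, the fingers measure 130 mm over their backs; the gripper's body (78 mm by 193 mm) begins 47 mm behind the grasp point.
Start: joints at [-1.05, 0.359, 0.012, 0, -1.224, -0.288], TCP at [0.156, -0.657, 0.227] pointing down, gripper open.
Joint ranges: [-3.07, 3.07], [-1.43, 2.12], [-1.02, 1.25], [-3.03, 1.67], [-3.05, -0], [-3.03, 3.03]. Speed limits (rad/s): [2.39, 2.39, 3.01, 3.14, 3.14, 3.14].

## Interface

Orientations are given as [roll, pitch, yaw] about the fixed x, y, z axes, in that order (R = Rz(yaw) Ry(pitch) Rx(roll)).
In Python, from station import telemetry, grab_frame, arm, regions_of, pinpoint gives the robot as it stands. The module is installed in compiled form; this text tells all that it offers.
- The arm moves only by the shell command python3 -m inch 'ROWS' [FORCE]. ROWS is text: rows parted by semicolons, each of 7 numbers parted by spaces: the opening, from 0 (shut) to 1 (fully open), then the shift along the world's x, y, z in cm, then the turn, a rotation vector about the world's x, y, z in degrees. A call has 1 to 12 rows; each row is the pose to reach, as a shift and turn from the pose measured when the call began; what a row does not reach only later rows make up. A row lasts 1/8 s, in which the tool goes at most 62.5 mm and 10.7 degrees, less where a joint would pass 70% of its speed; a pose out of reach is approached as far as the arm can. A call with a gripper value outside its range is refused whole. The fingers move at their own pace and stop on an object; FORCE is the grip in N (left out, the last holds). Time passes only in rows, so rows that repeat a pose let the fingers close. It gives the time, the measured TCP pose, the force and the opening at its end, in the units of the state.
- telemetry.get_state(): the state, without advancing time (a new reading comes with each control period).
- grab_frame(name): name is "scene" or "top"; returns a dict with "pixels" (480x640x3 uint8, red, green, blue), "fx", "fy", "cx", "cy" (pixels), "R" (3x3) and "t" (3): a world point X has camera coordinates R X + t. Camera axes: x right, y down, z forward; pixel columns grow to the right and rows downward; lengths in m; the calibration is good to about 2 mm. A picture is of the moment at which its call begins. There is no depth.
- arm.job_done(): hands the job in, once; it reports no verdict.
Trained networks look in the newest picture that a camera, given by its name, has taken for a name from the list of things; names that differ only in an ending like _2 or _b are one class to them, and where a whole thing is asked for, a point or a joint stands for the part that bears it (a point fixed in the world has none). Each returns a list of dicts, best first, with "p" (0 to 1); they miss things now and then, are a little off and sometimes report something else, mostly with a low value. They report only what shows in the picture. A call takes as long as a camera call. They do not tell look-alikes from the thing itself.
- regions_of(camera, name): "pixels" (480x640 bool, what is visible of it) and "bbox" ([left, top, right, bottom] in pixels, round what is visible of it).
- pinpoint(camera, name): "location" ([column, row] in pixels: a listed point, or the origin of a listed thing).
The state is a dict: "t": time; "q": joint angles; "qd": joint speeds; "joint_efforts": joint torques, N m; "eef_pos": TCP position; "ee_rot": TCP orientation; "force": force on the tool from outside, world axes, zero at the start; "moment": the same for the moment, N m; "width": finger opening in m.
Only numpy, scipy, OpenCV 4.12 (cv2) and the standard library are available. Lean on these libraries where they do the work, as an engineer would, in place of code of your own. Each camera call takes 0.05 s, during which the arm holds its last target. There are 200 camera calls.

## Working session

There is one attempt and no reset: what is moved stays moved. The work goes in short steps, Python scripts to look and compute and a shell command to move; the robot and the scene stay as the last step left them, time stands still between calls to the robot, and variables do not carry over. Pictures are saved under pics/ and viewed, about 8 in all and at most 12, crops included, and the job is handed in when it is done.

```bash
mkdir -p pics; cat > h.py <<'E'
import numpy as np, cv2
from station import telemetry, grab_frame, arm, regions_of, pinpoint
def ray(f,u,v):
    d=f["R"].T@np.array([(u-f["cx"])/f["fx"],(v-f["cy"])/f["fy"],1.]); return -f["R"].T@f["t"],d
def atz(f,u,v,z):
    c,d=ray(f,u,v); return c+d*(z-c[2])/d[2]
def proj(f,X):
    p=f["R"]@np.array(X)+f["t"]; return np.array([f["fx"]*p[0]/p[2]+f["cx"],f["fy"]*p[1]/p[2]+f["cy"]])
def save(n,p): cv2.imwrite("pics/"+n,p[:,:,::-1])
E
python3 - <<'E'
from h import *
ims=[]
for c in("scene","top"):
    f=grab_frame(c); save(c+"0.png",f["pixels"]); print(c,-f["R"].T@f["t"],f["fx"])
    for n in("sq_ring_mid","rd_pointer"):
        for r in pinpoint(c,n): print(n,np.round(r["location"],1),round(r["p"],2),atz(f,*r["location"],.082 if n[0]=="s" else .09).round(4))
    for n in("sq_ring","sq_barrel"):
        for r in regions_of(c,n): print(n,r["bbox"],round(r["p"],2))
E
```

```text
scene [1.31944044 0.03491416 0.66872872] 593.0601112695294
sq_ring_mid [326.  279.8] 0.82 [0.618  0.0172 0.082 ]
sq_ring_mid [368.4 194.6] 0.77 [0.3705 0.0937 0.082 ]
sq_ring_mid [453.9 238.6] 0.59 [0.5123 0.2296 0.082 ]
rd_pointer [245.7 263.4] 0.93 [ 0.5865 -0.11    0.09  ]
sq_ring [309.0, 268.9, 347.6, 295.3] 0.79
sq_ring [440.6, 228.7, 484.7, 255.3] 0.67
sq_ring [354.4, 184.6, 388.4, 207.2] 0.58
sq_barrel [353.7, 174.3, 387.1, 207.3] 0.81
sq_barrel [440.5, 218.0, 483.3, 254.3] 0.76
sq_barrel [304.6, 256.6, 351.7, 299.2] 0.58
top [ 0.45023679 -0.02314257  0.89236745] 506.82503496981934
sq_ring_mid [264.3 336.6] 0.89 [0.3592 0.0994 0.082 ]
sq_ring_mid [177.7 243.1] 0.87 [0.5068 0.2435 0.082 ]
sq_ring_mid [317.5 175.3] 0.58 [0.619  0.0181 0.082 ]
rd_pointer [395.3 199.2] 0.57 [ 0.5793 -0.1068  0.09  ]
sq_ring [296.3, 161.7, 335.7, 192.6] 0.89
sq_ring [242.9, 318.0, 284.6, 354.2] 0.66
sq_ring [155.6, 230.0, 201.3, 261.2] 0.62
sq_barrel [243.5, 317.4, 282.7, 356.0] 0.87
sq_barrel [149.6, 224.9, 198.2, 256.2] 0.68
sq_barrel [292.8, 160.2, 333.7, 195.5] 0.68
```

```bash
ls pics
```

```text
scene0.png
top0.png
```

View pics/top0.png

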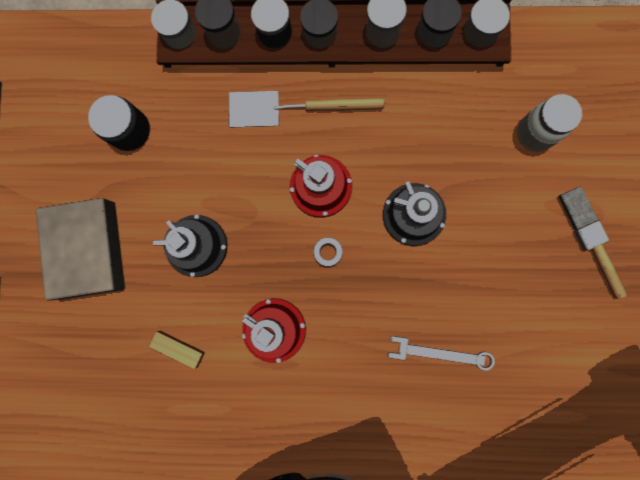

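View pics/scene0.png

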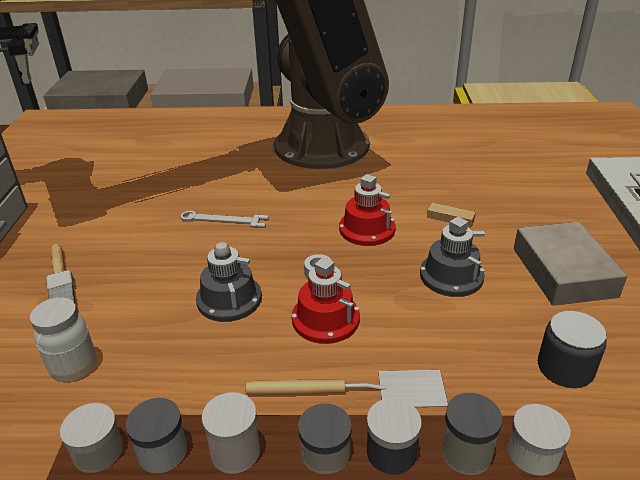

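Candidates for the square-headed jack in the top view are black at (180,242), red at (318,176), red at (266,336), and a round-headed black one at (422,207). By the description it is the black square-headed one at (180,242). I'll check it in a close crop.

```bash
python3 - <<'E'
from h import *
from scipy.optimize import least_squares
fs={c:grab_frame(c) for c in("scene","top")}
t=cv2.resize(fs["top"]["pixels"][205:280,140:240],None,fx=4,fy=4,interpolation=cv2.INTER_CUBIC)
s=cv2.resize(fs["scene"]["pixels"][215:290,410:510],None,fx=4,fy=4,interpolation=cv2.INTER_CUBIC)
save("crop.png",np.hstack([t,s]))
P={"scene":(453.9,238.6),"top":(177.7,243.1)}
r=least_squares(lambda X:np.concatenate([proj(fs[c],X)-P[c] for c in P]),[.51,.24,.08]);print(r.x,r.fun)
for c in P:
  for d in range(1):
    for p in pinpoint(c,"sq_ring_mid"): print(c,p["location"])
print(telemetry.get_state())
E
```

```text
[0.50663217 0.23756229 0.08004436] [ 4.0675226  -1.06190414  4.00977721  0.19891024]
scene [369.4, 194.5]
scene [455.5, 238.8]
scene [324.6, 276.4]
top [266.9, 337.1]
top [178.3, 241.3]
top [320.8, 175.9]
{'t': 0.7, 'q': array([-1.04987159e+00,  3.58545437e-01,  1.18753980e-02,  2.01761008e-05,
       -1.22408627e+00, -2.88096318e-01]), 'qd': array([-0.00061125, -0.00080383,  0.00043922,  0.00031577, -0.00052468,
       -0.00069246]), 'joint_efforts': array([-1.07693453e-03, -5.82164025e+01,  2.93241692e+01,  7.00096875e+00,
        1.25580336e-02, -1.81590050e-07]), 'eef_pos': array([ 0.15570723, -0.65676679,  0.22658947]), 'ee_rot': array([-3.14158583e+00,  4.37566032e-05,  1.80363160e+00]), 'force': array([-0.2547012 , -0.02379864, -0.24686678]), 'moment': array([ 0.05601898, -0.01422772, -0.00161779]), 'width': 0.08750572214572071}
```

View pics/crop.png

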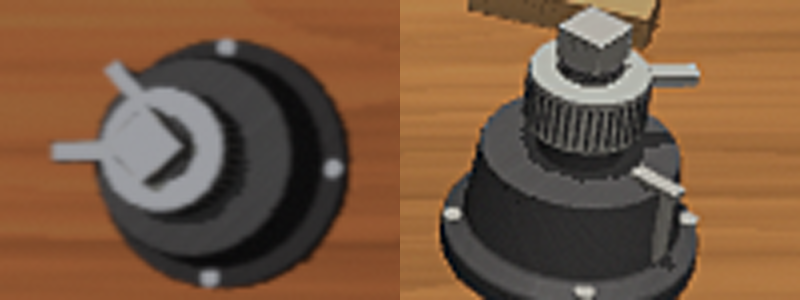

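The crop shows the dark, non-red jack with a square head. Its pointer tip is at top-image (153,243), the rib's outer end at about (168,221.5), and the ring top centre at about (180,242). Clockwise takes the pointer from left to up-left, as expected.

```bash
python3 - <<'E'
from h import *
from scipy.optimize import least_squares
T=grab_frame("top");S=grab_frame("scene")
tc=lambda x,y:np.array((140+(x+.5)/4-.5,205+(y+.5)/4-.5)); sc=lambda x,y:np.array((410+(x-400+.5)/4-.5,215+(y+.5)/4-.5))
print("ringtop T",atz(T,*tc(161,148.5),.095),"shoulder T",atz(T,*tc(191,155),.055),"ringtop S",atz(S,*sc(589.5,88),.095))
print("head T",atz(T,*tc(145,147),.117),"head S",atz(S,*sc(595,27),.117))
t=atz(T,*tc(52,152),.095);r=atz(T,*tc(112,66),.059);tS=atz(S,*sc(698,71),.095);rS=atz(S,*sc(683,190),.059)
print("tip",t,tS,"rib",r,rS)
# ring side silhouettes etc: fit overlay
c=np.mean([atz(T,*tc(161,148.5),.095),atz(S,*sc(589.5,88),.095)],0);print(c)
for a,b in((t,r),(tS,rS)): 
  d=a-c;e=b-c;print(np.degrees(np.arctan2(d[1],d[0])),np.hypot(*d[:2]),np.degrees(np.arctan2(e[1],e[0])),np.hypot(*e[:2]))
a=np.linspace(0,2*np.pi,73)
for nm,f,(y0,y1,x0,x1) in(("T",T,(205,280,140,240)),("S",S,(215,290,410,510))):
  im=cv2.resize(f["pixels"][y0:y1,x0:x1],None,fx=4,fy=4,interpolation=cv2.INTER_CUBIC)
  for z,R in((.095,.025),(.055,.042)):
    p=np.array([(proj(f,[c[0]+R*np.cos(k),c[1]+R*np.sin(k),z])-[x0,y0]+.5)*4-.5 for k in a]);cv2.polylines(im,[p.round().astype(int)],True,(0,255,0))
  globals()["I"+nm]=im
save("ov.png",np.hstack([IT,IS]))
E
```

```text
ringtop T [0.508044   0.23580402 0.095     ] shoulder T [0.50832708 0.23601325 0.055     ] ringtop S [0.52471087 0.23126956 0.095     ]
head T [0.50697811 0.23495221 0.117     ] head S [0.51259501 0.23306607 0.117     ]
tip [0.50626215 0.27976564 0.095     ] [0.51318205 0.27772883 0.095     ] rib [0.54508568 0.26940659 0.059     ] [0.54685717 0.2697388  0.059     ]
[0.51637743 0.23353679 0.095     ]
102.34231057142495 0.04732256944002671 51.3281051402789 0.0459435085647862
94.13567466959509 0.044307417484329405 49.9048071320937 0.0473244109464129
```

View pics/ov.png

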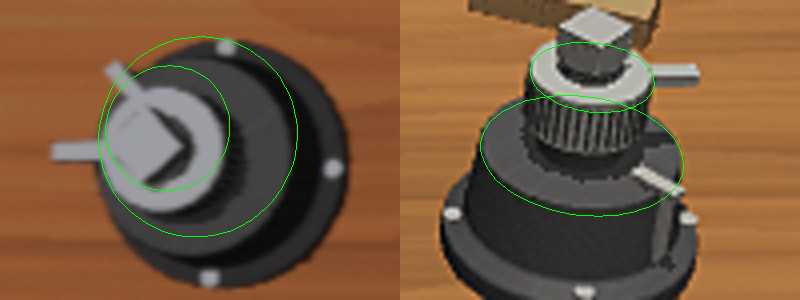

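The overlay has the top view fitting the axis at about (0.508, 0.2355), with the scene camera a few mm off in x. I'll check that against the gripper once it hovers there. The pointer is at about 92° and the rib at about 42°, so the turn is about 50°.

```bash
python3 -m inch '1 4.2 4.4 0 0 0 6.5; 1 8.4 8.8 0 0 0 13; 1 12.6 13.2 0 0 0 19.5; 1 16.8 17.6 0 0 0 26; 1 21 22 0 0 0 32.5; 1 25.2 26.4 0 0 0 39; 1 29.4 30.8 0 0 0 45.5; 1 30 36.8 0 0 0 52; 1 30.6 42.8 0 0 0 58.5; 1 31.2 48.8 0 0 0 65; 1 31.8 54.8 0 0 0 71.5; 1 32.4 60.8 0 0 0 78' 20
```

```text
t: 2.3
eef_pos: [0.4797, -0.0468, 0.2271]
ee_rot: [3.141, 0.001, -3.114]
force: [1.3, 1.0, -0.5]
width: 0.0876
```

```bash
python3 -m inch '1 0.6 5.6 0 0 0 0; 1 1.2 11.2 0 0 0 0; 1 1.8 16.8 0 0 0 0; 1 2.4 22.4 -1 0 0 0; 1 2.8 27 -3 0 0 0; 1 2.8 28.2 -6 0 0 0; 1 2.8 28.2 -6.2 0 0 0; 1 2.8 28.2 -6.2 0 0 0' && python3 - <<'E'
from h import *
T=grab_frame("top");S=grab_frame("scene")
p=telemetry.get_state()["eef_pos"];print(p,telemetry.get_state()["ee_rot"])
ims=[]
for f,(y0,x0) in((T,(170,110)),(S,(170,390))):
  im=cv2.resize(f["pixels"][y0:y0+130,x0:x0+130],None,fx=3,fy=3,interpolation=cv2.INTER_CUBIC)
  for X,col in((p,(0,255,0)),(p+[.044,0,0],(255,255,0)),(p-[.044,0,0],(255,255,0)),(p+[0,.0095,0],(0,255,255)),(p-[0,.0095,0],(0,255,255))):
    q=(proj(f,X)-[x0,y0]+.5)*3-.5;cv2.circle(im,tuple(q.round().astype(int)),2,col,-1)
  ims.append(im)
save("hov.png",np.hstack(ims))
E
```

```text
t: 3.3
eef_pos: [0.508, 0.2347, 0.1659]
ee_rot: [3.142, 0.002, -3.114]
force: [-0.1, 0.3, 0.6]
width: 0.0877
[0.50839074 0.23478151 0.16662454] [ 3.14018430e+00  3.02346229e-03 -3.11509211e+00]
```

View pics/hov.png

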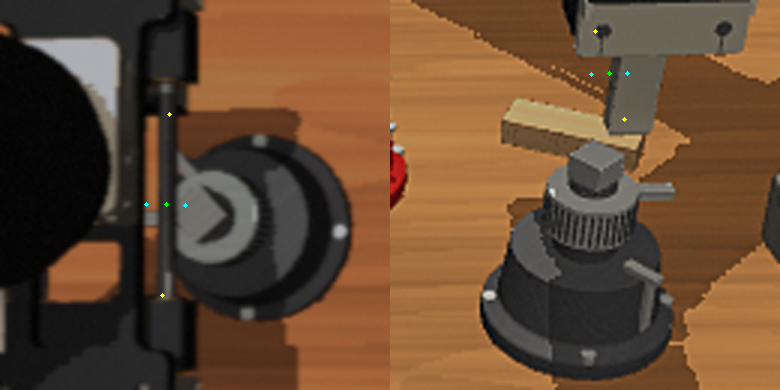

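```bash
python3 - <<'E'
from h import *
T=grab_frame("top");S=grab_frame("scene")
p=telemetry.get_state()["eef_pos"]
q=lambda f,X,o:((proj(f,X)-o+.5)*3-.5).round(1)
for dx in(.044,.065):
  for dy in(-.0095,.0095): print(dx,dy,q(S,p+[dx,dy,0],np.array([390-130,170])))
for x,y in((.508,.2355),(.512,.2355),(.516,.2335)):
  print(x,y,"ringtop",q(S,[x,y,.095],np.array([260,170])),q(T,[x,y,.095],np.array([110,170])),"head",q(S,[x,y,.117],np.array([260,170])),q(T,[x,y,.117],np.array([110,170])),"ringfront",q(S,[x+.025,y,.095],np.array([260,170])))
# full-res crop
o=cv2.resize(S["pixels"][175:300,415:515],None,fx=6,fy=6,interpolation=cv2.INTER_CUBIC)[:600,:600]
for (x,y),col in(((.508,.2355),(0,255,0)),((.514,.234),(255,0,255))):
  for z,R in((.095,.025),(.055,.042)):
    a=np.linspace(0,6.2832,73);P=np.array([(proj(S,[x+R*np.cos(k),y+R*np.sin(k),z])-[415,175]+.5)*6-.5 for k in a]);cv2.polylines(o,[P.round().astype(int)],True,col)
P=np.array([(proj(S,p+[.065,d,e])-[415,175]+.5)*6-.5 for d,e in((-.0095,.03),(-.0095,0),(.0095,0),(.0095,.03))]);cv2.polylines(o,[P.round().astype(int)],False,(0,255,0))
save("s6.png",o)
E
```

```text
0.044 -0.0095 [605. 119.]
0.044 0.0095 [642.5 118.7]
0.065 -0.0095 [612.3 141.9]
0.065 0.0095 [650.5 141.6]
0.508 0.2355 ringtop [594.6 183.2] [211.2 216.3] head [599.2 150.4] [197.6 213.1] ringfront [602.4 209.7]
0.512 0.2355 ringtop [595.9 187.4] [211.4 208.8] head [600.4 154.5] [197.9 205.4] ringfront [603.7 214.1]
0.516 0.2335 ringtop [593.4 191.6] [215.4 201.4] head [598.  158.6] [202.  197.8] ringfront [601.2 218.5]
```

View pics/s6.png

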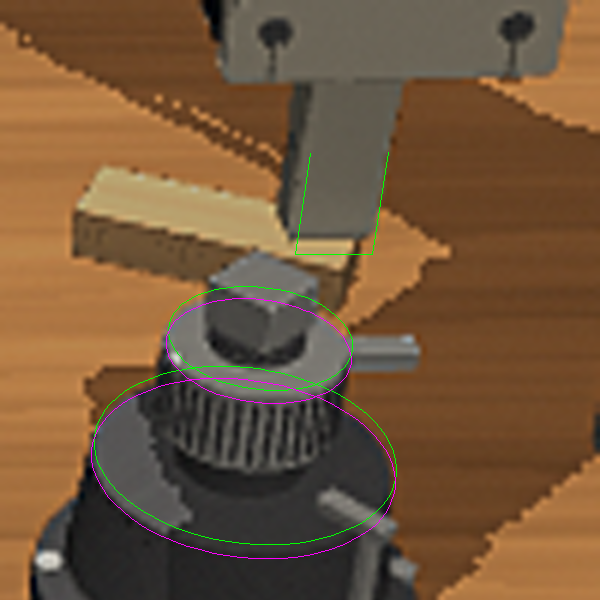

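The finger and ring agree sideways, giving y ≈ 0.235. For x the top view says 0.508 and the scene view about 0.514. I'll go to 0.510 and close gently, using the wrist force to centre.

```bash
python3 -m inch '1 0.2 0 -2.5 0 0 0; 1 0.2 0 -5 0 0 0; 1 0.2 0 -7.5 0 0 0; 1 0.2 0 -9.5 0 0 0; 1 0.2 0 -10 0 0 0; 1 0.2 0 -10 0 0 0' 6; python3 -m inch '0.65 0 0 0 0 0 0; 0.6 0 0 0 0 0 0; 0.57 0 0 0 0 0 0; 0.54 0 0 0 0 0 0; 0.5 0 0 0 0 0 0; 0.5 0 0 0 0 0 0' 6
```

```text
t: 4.25
eef_pos: [0.5107, 0.2348, 0.0671]
ee_rot: [3.14, 0.004, -3.115]
force: [0.8, -0.2, 0.1]
width: 0.0877
t: 5.0
eef_pos: [0.5085, 0.2345, 0.0669]
ee_rot: [3.14, 0.0, -3.116]
force: [-10.6, 3.2, 7.6]
width: 0.05
```

```bash
python3 -m inch '0.5 0 0 0 0 0 0; 0.5 0 0 0 0 0 0; 0.5 0 0 0 0 0 0' 6
```

```text
t: 5.38
eef_pos: [0.5083, 0.2346, 0.067]
ee_rot: [3.14, -0.0, -3.116]
force: [-3.2, -0.2, 2.3]
width: 0.0495
```

```bash
python3 -m inch '0.3 0 0 0 0 0 0; 0.3 0 0 0 0 0 0; 0.3 0 0 0 0 0 -5; 0.3 0 0 0 0 0 -10; 0.3 0 0 0 0 0 -15; 0.3 0 0 0 0 0 -20; 0.3 0 0 0 0 0 -25; 0.3 0 0 0 0 0 -30; 0.3 0 0 0 0 0 -35; 0.3 0 0 0 0 0 -35' 15; python3 - <<'E'
from h import *
s=telemetry.get_state();print(s["moment"],s["ee_rot"])
T=grab_frame("top");S=grab_frame("scene")
s6=cv2.resize(S["pixels"][190:290,410:510],None,fx=5,fy=5,interpolation=cv2.INTER_CUBIC)
save("t1.png",s6)
E
```

```text
t: 6.62
eef_pos: [0.5074, 0.2349, 0.067]
ee_rot: [3.141, -0.001, 2.555]
force: [-8.3, 4.1, 5.6]
width: 0.0494
[ 1.35841362  3.05866842 -0.15375244] [ 3.14072118e+00 -1.29699733e-03  2.55471234e+00]
```

View pics/t1.png

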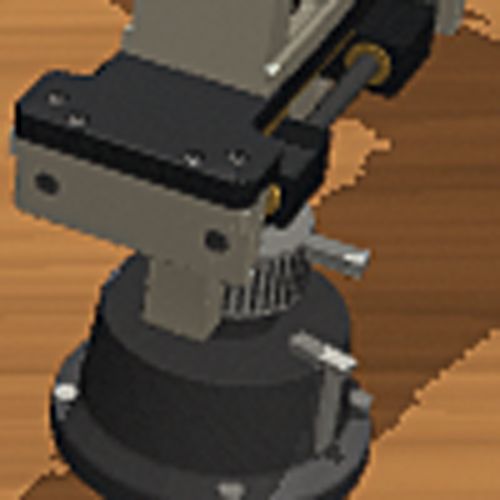

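The pointer has followed the jaws and is now roughly 15° short of the rib. Next I'll turn in small steps and watch the moment.

```bash
m(){ python3 -c 'from station import telemetry as t;s=t.get_state();print("M",s["moment"].round(2),"yaw",(s["ee_rot"][2]*57.2958).round(2))'; }; m; python3 -m inch '0.3 0 0 0 0 0 -3; 0.3 0 0 0 0 0 -6; 0.3 0 0 0 0 0 -9' 15; m; python3 -m inch '0.3 0 0 0 0 0 -2; 0.3 0 0 0 0 0 -2'; m; python3 -m inch '0.3 0 0 0 0 0 -2; 0.3 0 0 0 0 0 -2' ; m
```

```text
M [ 1.41  3.08 -0.18] yaw 146.43
t: 7.1
eef_pos: [0.5071, 0.235, 0.067]
ee_rot: [3.141, -0.002, 2.397]
force: [-4.7, 2.5, 3.7]
width: 0.0496
M [0.98 1.86 0.25] yaw 137.36
t: 7.35
eef_pos: [0.5071, 0.2351, 0.067]
ee_rot: [3.141, -0.002, 2.363]
force: [-4.2, 1.0, 2.8]
width: 0.0496
M [ 0.62  1.41 -0.1 ] yaw 135.37
t: 7.6
eef_pos: [0.5071, 0.2351, 0.067]
ee_rot: [3.141, -0.002, 2.327]
force: [-4.4, 2.2, 2.1]
width: 0.0497
M [ 0.69  1.53 -0.1 ] yaw 133.33
```

```bash
m(){ python3 -c 'from station import telemetry as t;s=t.get_state();print("M",s["moment"].round(2),"yaw",(s["ee_rot"][2]*57.2958).round(2))'; }; for i in 1; do python3 -m inch '0.3 0 0 0 0 0 -2; 0.3 0 0 0 0 0 -2' 15|tail -2|head -1; m; python3 -m inch '0.3 0 0 0 0 0 -2; 0.3 0 0 0 0 0 -2'|tail -2|head -1 ; m; done; python3 - <<'E'
from h import *
S=grab_frame("scene");save("t2.png",cv2.resize(S["pixels"][190:290,410:510],None,fx=5,fy=5,interpolation=cv2.INTER_CUBIC))
E
```

```text
force: [-5.4, 1.8, 4.1]
M [0.56 1.94 0.33] yaw 131.25
force: [-5.9, 1.3, 5.9]
M [0.4  2.37 0.34] yaw 129.19
```

View pics/t2.png

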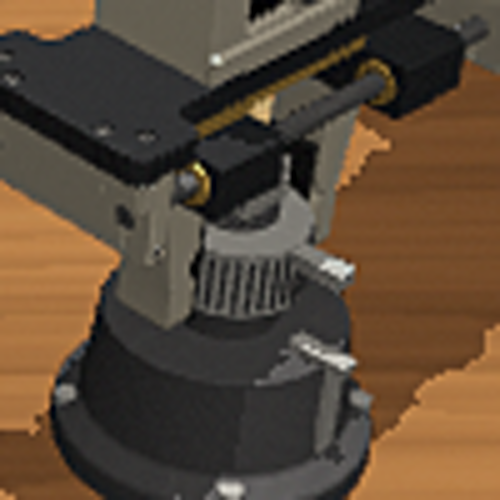

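```bash
m(){ python3 -c 'from station import telemetry as t;s=t.get_state();print("M",s["moment"].round(2),"yaw",(s["ee_rot"][2]*57.2958).round(2))'; }; python3 -m inch '0.3 0 0 0 0 0 -2; 0.3 0 0 0 0 0 -2; 0.3 0 0 0 0 0 -2' 15|tail -2|head -1; m
```

```text
force: [-6.9, 0.9, 5.1]
M [0.5  2.45 0.23] yaw 127.14
```

The moment rose from about −0.1 to +0.2–0.3 N m and stayed there, so the ring is against the stop with the pads slipping. I'll release, back off and check.

```bash
python3 -m inch '0.7 0 0 0 0 0 0; 1 0 0 0 0 0 0; 1 0 0 0 0 0 0; 1 0 0 0 0 0 0; 1 0 0 2.5 0 0 0; 1 0 0 6 0 0 0; 1 0 0 11 0 0 0; 1 0 0 15 0 0 0; 1 0 -5 16 0 0 0; 1 0 -11 16 0 0 0; 1 0 -17 16 0 0 0; 1 0 -23 16 0 0 0' && python3 - <<'E'
from h import *
T=grab_frame("top");S=grab_frame("scene")
t=cv2.resize(T["pixels"][205:280,140:240],None,fx=4,fy=4,interpolation=cv2.INTER_CUBIC)
s=cv2.resize(S["pixels"][215:290,410:510],None,fx=4,fy=4,interpolation=cv2.INTER_CUBIC)
save("end.png",np.hstack([t,s]))
E
```

```text
t: 10.02
eef_pos: [0.5053, 0.0025, 0.2272]
ee_rot: [-3.14, -0.002, 2.22]
force: [1.0, -1.1, -0.0]
width: 0.0883
```

View pics/end.png

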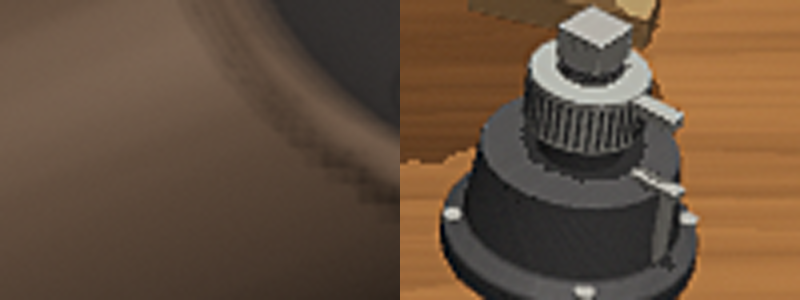

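The scene view shows the pointer above the rib and the head unchanged, but the arm blocks the top view. I'll move it aside and measure.

```bash
python3 -m inch '1 0 -5 0 0 0 0; 1 0 -11 0 0 0 0; 1 0 -17 0 0 0 0; 1 0 -23 0 0 0 0; 1 0 -29 0 0 0 0; 1 0 -35 0 0 0 0; 1 0 -35 0 0 0 0' && python3 - <<'E'
from h import *
T=grab_frame("top");S=grab_frame("scene")
c=np.array([.508,.2355])
im=T["pixels"][205:280,140:240]
t=cv2.resize(im,None,fx=4,fy=4,interpolation=cv2.INTER_CUBIC)
ov=t.copy()
for a in (38,42,46):
  d=np.array([np.cos(np.radians(a)),np.sin(np.radians(a))])
  P=[((proj(T,[*(c+r*d),.095])-[140,205]+.5)*4-.5).round().astype(int) for r in(.025,.05)]
  cv2.line(ov,tuple(map(int,P[0])),tuple(map(int,P[1])),(0,255,0),1)
save("end2.png",np.hstack([t,ov]))
old=cv2.imread("pics/scene0.png")[:,:,::-1].astype(int);d=np.abs(old-S["pixels"]).max(2)
print("head diff",d[216:233,445:470].mean(),"rd diff",d[240:300,195:265].mean())
for n in("rd_pointer",):
  for q in("top","scene"):
    for r in pinpoint(q,n): print(q,r["location"],r["p"])
E
```

```text
t: 11.0
eef_pos: [0.5041, -0.3535, 0.2259]
ee_rot: [-3.138, -0.003, 2.21]
force: [-0.3, -0.2, -0.2]
width: 0.0877
head diff 3.508235294117647 rd diff 20.63642857142857
top [394.6, 196.6] 0.94
scene [245.7, 261.1] 0.9
```

View pics/end2.png

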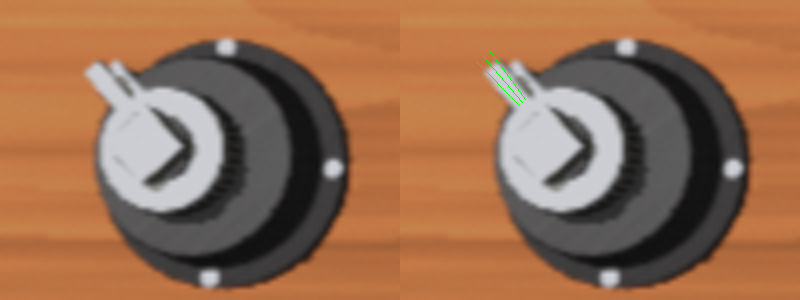

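```bash
python3 - <<'E'
from h import *
def ang(f,px,z,w,r0,r1,c,lo,hi):
  b=px[:,:,2].astype(np.float32); best=[]
  for a in np.arange(lo,hi,.25):
    d=np.array([np.cos(np.radians(a)),np.sin(np.radians(a))]);n=np.array([-d[1],d[0]])
    def m(u0,u1):
      P=np.array([proj(f,[*(c+r*d+u*n),z]) for r in np.linspace(r0,r1,12) for u in np.linspace(u0,u1,7)],np.float32)
      return cv2.remap(b,P[:,0].reshape(-1,1),P[:,1].reshape(-1,1),cv2.INTER_LINEAR).mean()
    best.append((m(-w/2,w/2)-.5*m(w/2+.001,w)-.5*m(-w,-w/2-.001),a))
  return max(best)
for cam in("top","scene"):
  f=grab_frame(cam); old=cv2.imread(f"pics/{cam}0.png")[:,:,::-1]
  for c in([.508,.2355],[.508,.234],[.510,.2355]) if cam=="top" else ([.514,.234],[.516,.2335]):
    c=np.array(c); print(cam,c,"ptr0",ang(f,old,.095,.008,.028,.044,c,70,110),"rib0",ang(f,old,.059,.007,.033,.05,c,25,60),"ptr",ang(f,f["pixels"],.095,.008,.028,.044,c,25,65),"rib now",ang(f,f["pixels"],.059,.007,.033,.05,c,25,60))
E
```

```text
top [0.508  0.2355] ptr0 (np.float32(78.56825), np.float64(91.25)) rib0 (np.float32(69.07438), np.float64(43.0)) ptr (np.float32(73.16583), np.float64(43.0)) rib now (np.float32(57.406685), np.float64(52.25))
top [0.508 0.234] ptr0 (np.float32(81.56381), np.float64(91.25)) rib0 (np.float32(65.93738), np.float64(44.5)) ptr (np.float32(72.923256), np.float64(44.75)) rib now (np.float32(52.263527), np.float64(53.5))
top [0.51   0.2355] ptr0 (np.float32(78.89427), np.float64(94.5)) rib0 (np.float32(69.40207), np.float64(44.75)) ptr (np.float32(68.97503), np.float64(45.0)) rib now (np.float32(58.086823), np.float64(54.0))
scene [0.514 0.234] ptr0 (np.float32(85.280045), np.float64(93.25)) rib0 (np.float32(78.192154), np.float64(45.25)) ptr (np.float32(86.47042), np.float64(42.5)) rib now (np.float32(62.82652), np.float64(44.75))
scene [0.516  0.2335] ptr0 (np.float32(85.971375), np.float64(96.5)) rib0 (np.float32(72.66708), np.float64(47.75)) ptr (np.float32(79.565994), np.float64(45.5)) rib now (np.float32(60.04094), np.float64(47.25))
```

```bash
python3 -c "
from station import arm,telemetry
print(telemetry.get_state()['force']);print(arm.job_done())"
```

```text
[ 0.33861001 -0.16876641 -0.38236331]
the job is handed in; nothing more can be done
None
```

I turned the lock ring on the black square-headed jack clockwise until it was home, with its pointer over the rib. I then let go, moved the arm clear and handed the job in at about 11 s.

- **Turn:** I gripped the ring at 15 N so the pads would slip before the barrel could turn. The ring went round about 48° by the top view. The moment then stayed at 0.2–0.3 N m, well under the barrel's 1.0 N m, and the tool went on a few degrees further as the pads slipped.
- **Pointer and rib:** In the top view they match to about 0.25° (43.0° against 43.0°). The scene view puts them 2–3° apart. I trusted the top view, because the scene camera was also 6–8 mm off the axis when I located the jack.
- **Rib check that failed:** Re-measuring the rib in the last top picture gave 52°. I set that aside because the pointer covers the rib there; the 43.0° comes from the first picture.
- **Barrel:** The square head looks the same before and after.
- **Round-headed jack:** The gripper never went down to it. Its pointer reads within about 3 pixels of the start in both cameras. The picture around it did change (mean difference 21 grey levels). I put that down to the arm's shadow but did not check it.

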